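# Put the clay jar in the rack on the cupboard door and snap the door shut

## Robot

A 6-joint arm with a two-finger parallel gripper is mounted at the origin on the work surface. World frame = base frame: x ahead of the robot, y to its left, z up, the work surface at z = 0. Lengths are in m, angles in degrees, forces in N, time in s.
With the tool pointing down it reaches from about 0.4 to 0.825 m from the base axis. Payload 7 kg.
Tool frame: the origin (TCP) lies on the front face of the gripper's body, between the roots of the fingers; the fingertips stand 66 mm ahead of it and the grasp point (between the pads) lies 47 mm ahead of it; z points along the fingers, y is the line along which they close (so a half turn about z gives the same grasp; the last joint's range is limited). The gripper opens to 88 mm and grips with 3 to 60 N. Pads are 19 mm wide; open, the fingers measure 130 mm over their backs; the gripper's body (78 mm by 193 mm) begins 47 mm behind the grasp point.
Start: joints at [-56.545, 20.546, 0.682, 0, -70.136, -16.507], TCP at [0.197, -0.646, 0.292] pointing down, gripper open.
Joint ranges: [-176.03, 176.03], [-82.01, 121.73], [-58.28, 71.71], [-173.87, 95.51], [-174.79, -0.11], [-173.66, 173.66]. Speed limits (degrees/s): [136.94, 136.94, 172.46, 180, 180, 180].

## Interface

Orientations are given as [roll, pitch, yaw] about the fixed x, y, z axes, in that order (R = Rz(yaw) Ry(pitch) Rx(roll)).
In Python, from plant import ctrl gives the robot as it stands.
- The arm moves only by the tool send_rows, never from a script. Its argument "deltas" is a list of rows, each a list of 2 entries, a list of its own where there are three numbers: the shift along the tool's x, y, z each as a share of 800 mm, from -1 to 1, then the turn about the tool's z as a share of 90 degrees, from -1 to 1. A call has exactly 5 rows; each row is the pose to reach, as a shift and turn from the pose commanded when the call began, along the tool's axes at that moment; what a row does not reach only later rows make up. A row lasts 1/12 s, in which the tool goes at most 41.7 mm and 7.16 degrees, less where a joint would pass 70% of its speed; a pose out of reach is approached as far as the arm can. A call with a number of a shift or a turn outside -1 to 1 is refused whole. A call with a gripper value outside its range is refused whole. "gripper" is the opening, from 0 (shut) to 1 (fully open), set as the call begins (left out, the last holds). The fingers move at their own pace and stop on an object; the grip force is fixed at half the most. Time passes only in rows, so rows that repeat a pose let the fingers close, or fill a call up. It gives the time, the measured TCP pose, the force, the opening and the grip force at its end, in the units of the state.
- ctrl.get_obs(): the state, without advancing time (a new reading comes with each control period).
- ctrl.snapshot(name): name is "side" or "top" or "wrist"; returns a dict with "color" (480x640x3 uint8, red, green, blue), "vertical_fov" (degrees; the focal length in pixels is half the picture's height over the tangent of half this angle, whatever the lens; pixels are square), "cx", "cy" (the principal point, pixels), "rvec" (rotation vector, rad) and "tvec" (3), from world to camera coordinates, as OpenCV has them. Camera axes: x right, y down, z forward; pixel columns grow to the right and rows downward; lengths in m; the calibration is good to about 2 mm. The wrist camera is an equidistant fisheye: a pixel r from the principal point sees the ray r / f radians off the axis. A picture is of the moment at which its call begins. There is no depth.
- ctrl.close_job(): hands the job in; it is judged then, once.
Trained networks look in a picture, given as the dict that the camera call returned (one of the last four; its "shot" number tells which), for a name from the list of things; names that differ only in an ending like _2 or _b are one class to them, and where a whole thing is asked for, a point or a joint stands for the part that bears it (a point fixed in the world has none). Each returns a list of dicts, best first, with "conf" (0 to 1); they miss things now and then, are a little off and sometimes report something else, mostly with a low value. They report only what shows in the picture. A call takes as long as a camera call.
- ctrl.boxes_of(picture, thing): "xy" ([column, row] as shares, 0 to 1, of the picture: columns of its width, rows of its height, amid what is visible of it).
- ctrl.cut_out(picture, thing): "pixels" (480x640 bool, what is visible of it) and "xy" ([column, row] as shares, 0 to 1, of the picture: columns of its width, rows of its height, amid what is visible of it).
The state is a dict: "clock": time; "joint_pos": joint angles; "qvel": joint speeds; "tau": joint torques, N m; "tool_pos": TCP position; "orientation": TCP orientation; "force": force on the tool from outside, world axes, zero at the start; "moment": the same for the moment, N m; "opening": finger opening in m; "gripper_force": force on a finger pad.
Only numpy, scipy, OpenCV 4.12 (cv2) and the standard library are available. Lean on these libraries where they do the work, as an engineer would, in place of code of your own. Each camera call takes 0.05 s, during which the arm holds its last target. There are 200 camera calls.

## Task

Pull the potter's cupboard open past its roller catch, stand the straight-sided clay jar upright in the rack on the inside of the door, and push the door shut again until the catch snaps and the door is fully home. Do it gently: do not slam the door or press it hard against its stop, do not tip the jar over, and leave the other pottery and tools where they are.

Things in the scene. Friction and masses are not known exactly. Their poses are not given: they have to be found in the camera images.
- cupboard: Low wooden bench cupboard, 260 wide, 220 deep, 250 high, fixed, its one door facing the robot. Origin: on the bench, under the middle of its front edges (the plane of the shut door's inner face). x runs into the cupboard, y to its left side seen from the robot (the hinge side), z up.
- door (a joint): Opening angle of the door, rad: 0 nominally shut (snapped home it reads -0.010 to 0.003), grows as it swings out towards the robot, limit 1.75. Hinged on its left (+y) edge; opening turns it clockwise seen from above. Light friction: it stays where it is left once clear of the catch.
- door_hinge (a point): Point on the door's upright hinge axis, 120 above the bench, in the plane of the inner face: 127 to the left (+y) of the cupboard's origin, in its front plane. Its frame turns with the door: y runs from the free edge to the hinge, x from the outer to the inner face.
- door_handle (a point): Grip point of the handle: an upright round steel bar, 12 diameter, its middle line 45 in front of the door's outer face and 205 from the hinge along the door. The point is on the middle line, 210 above the bench; the bar stands free from 176 up to its top end at 235; lower down two stems join it to the door. Frame as door_hinge.
- door_rack (a point): Middle of the inner floor, 124 above the bench, of the plywood rack inside the door: an open-topped tray, inside 62 (off the door) by 110 (along it), walls 4 thick, 41 high above its floor. It is 36 off the door's inner face, 135 from the hinge. Frame as door_hinge. Reached from above with the door wide open; the shut cupboard has 111 of height over the rack floor.
- jar_center (a point): Centre, half-way up, of the straight-sided round clay jar with a cork: 46 diameter, 100 high in all (the clay wall goes up to 90), about 0.2 kg, standing upright loose on the bench. Its z axis is the jar's axis.
- vase: Bystander: dark bottle-shaped vase with a narrow neck, 72 wide, 110 high; stands near the jar. Origin at the middle of its foot.
- bowl: Bystander: open clay bowl, 110 wide, 50 high, left of the cupboard. Origin at the middle of its foot.
- rib: Bystander: flat wooden potter's rib, 110 x 50 x 8, lying to the left. Origin at the middle of its underside.
- door_edge (a point): Outer corner of the door's free edge, half-way up. The wooden panel is 254 wide, 16 thick, 230 high (5 to 235 above the bench), 0.7 kg. Frame as door_hinge.
- door_striker (a point): Thin upright steel striker inside the door, 222 from the hinge; a stiff sprung roller on the cupboard's right wall engages it. Pulling the shut door free takes 4 to 10 N at the handle. When closing, the roller first resists about 6 mm before home and must be forced with 16 to 22 N at the handle; then it gives way and draws the door in. Not snapped, the door stays 4 mm or more out.
- stop_nominal (a point): Nominal place, on the cupboard, where the shut door's inner face meets a hard rubber stop, catch_pad (about 12 N/mm), 226 from the hinge. Roller and stop are set together, differently each time and not measured: home lies up to 2 mm further in or out. More than 50 N on the stop is too hard (the catch itself presses about 9 N); so is a slam.

How it is judged:
By the outcome, as a careful person would: the job done as asked, in the order asked, and still so for the second after the job is handed in, with the robot touching nothing.
It also fails if it takes over 72 s, if anything falls off the work surface, if the arm or the gripper's body presses on something with over 40 N, if the wrist force passes 120 N, or if a joint passes its speed limit or range.

## Working session

There is one attempt and no reset: what is moved stays moved. The work goes in short steps, Python scripts to look and compute and a tool call to move; the robot and the scene stay as the last step left them, time stands still between calls to the robot, and variables do not carry over. Pictures are saved under pics/ and viewed, at most 10 in all, crops included, and the job is handed in when it is done.

Besides the shell and the picture viewer there is one more tool, called in YAML: its name, and indented under it one key for each argument. send_rows: Moves the arm, as the interface text tells. Shift numbers are shares of 800 mm and turn numbers shares of 90 degrees, none past 1 either way. Its arguments: {"type":"object","properties":{"deltas":{"type":"array","items":{"type":"array"}},"gripper":{"type":"number"}},"required":["deltas"]}

```bash
ls; mkdir -p pics; cat > h.py <<'E'
import numpy as np, cv2
from plant import ctrl
from scipy.spatial.transform import Rotation as R
def snap(n,save=None):
    s=ctrl.snapshot(n)
    if save: cv2.imwrite('pics/'+save,s['color'][:,:,::-1])
    return s
def cam(s):
    f=240/np.tan(np.radians(s['vertical_fov'])/2)
    return f,R.from_rotvec(np.ravel(s['rvec'])).as_matrix(),np.ravel(s['tvec'])
def proj(s,P,fish=False):
    f,M,t=cam(s); p=np.atleast_2d(P)@M.T+t
    if fish:
        r=np.hypot(p[:,0],p[:,1]); th=np.arctan2(r,p[:,2]); k=f*th/np.maximum(r,1e-9)
        return np.c_[s['cx']+k*p[:,0],s['cy']+k*p[:,1]]
    return np.c_[s['cx']+f*p[:,0]/p[:,2],s['cy']+f*p[:,1]/p[:,2]]
def ray(s,uv,fish=False):
    f,M,t=cam(s); x=(uv[0]-s['cx']);y=(uv[1]-s['cy'])
    if fish:
        r=np.hypot(x,y); th=r/f; d=np.array([np.sin(th)*x/r,np.sin(th)*y/r,np.cos(th)])
    else: d=np.array([x/f,y/f,1.])
    return -M.T@t, M.T@d
def atz(s,uv,z,fish=False):
    o,d=ray(s,uv,fish); return o+d*(z-o[2])/d[2]
E
python3 - <<'E'
from h import *
o=ctrl.get_obs(); print({k:np.round(v,3) for k,v in o.items()})
for n in ['top','side']:
    s=snap(n,n+'0.png'); print(n,s['vertical_fov'],s['cx'],s['cy'],-cam(s)[1].T@cam(s)[2])
    for t in ['cupboard','door','door_handle','jar_center','vase','bowl','rib','door_edge']:
        b=ctrl.boxes_of(s,t)[:2]
        print(t,[(np.round(np.array(x['xy'])*[640,480],1),round(x['conf'],2)) for x in b])
E
```

```text
pics
{'clock': np.float64(0.0), 'joint_pos': array([-5.6545e+01,  2.0591e+01,  6.3300e-01, -2.2000e-02, -7.0137e+01,
       -1.6507e+01]), 'qvel': array([-0.09 , -0.013,  0.042,  0.066, -0.155,  0.045]), 'tau': array([ 1.0000e-03, -5.8271e+01,  2.9305e+01,  6.9970e+00,  7.0000e-03,
       -0.0000e+00]), 'tool_pos': array([ 0.197, -0.645,  0.291]), 'orientation': array([ 1.79903e+02, -7.00000e-03, -1.63060e+02]), 'force': array([ 0.634, -0.288,  0.089]), 'moment': array([-0.014, -0.003, -0.023]), 'gripper_force': np.float64(0.0), 'opening': np.float64(0.088)}
top 48.74090238612856 319.1800226568644 238.31159112796115 [0.48859045 0.0496131  1.49955227]
cupboard [(array([321.4, 158.4]), 0.61)]
door [(array([323.7, 204.5]), 0.88)]
door_handle [(array([326.5, 206.8]), 0.82)]
jar_center [(array([476.4, 232.7]), 0.92)]
vase [(array([458.8, 286.7]), 0.74)]
bowl [(array([176.7, 204.4]), 0.79), (array([321.8, 160.9]), 0.25)]
rib [(array([192. , 277.9]), 0.9)]
door_edge [(array([323.5, 205.3]), 0.59)]
side 52.019599757510214 323.7993601895758 233.24894482793013 [0.07090969 0.9380363  0.71529425]
cupboard [(array([252.5, 218.3]), 0.68)]
door [(array([286.2, 233.7]), 0.8)]
door_handle [(array([171.9, 360.6]), 0.64), (array([288.6, 233.1]), 0.63)]
jar_center [(array([376.1, 205.3]), 0.82)]
vase [(array([423. , 220.4]), 0.75)]
bowl [(array([170.9, 358.2]), 0.56)]
rib [(array([264. , 405.3]), 0.75)]
door_edge [(array([289.9, 234.1]), 0.91)]
```

```bash
cd pics; python3 -c "
import cv2,numpy as np
cv2.imwrite('both.png',cv2.resize(np.vstack([cv2.imread('top0.png'),cv2.imread('side0.png')]),(448,600)))"
```

```text
(no output)
```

View pics/top0.png

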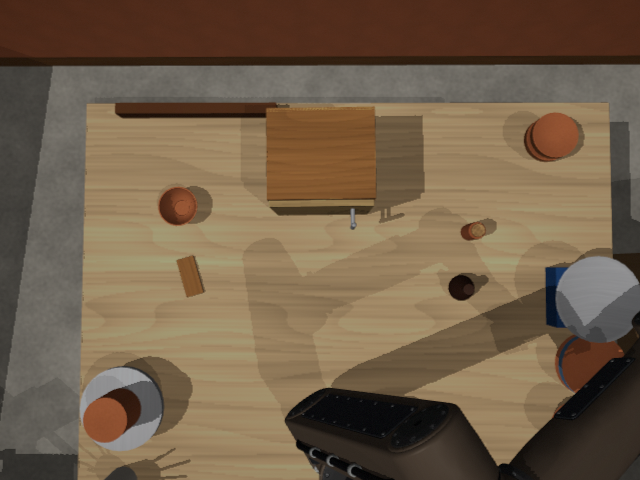

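View pics/side0.png

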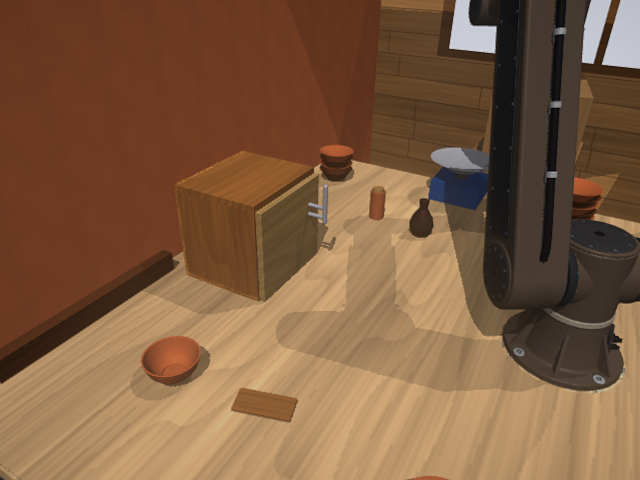

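The top view shows the cupboard roof at about (266–376, 108–200), the handle end at (353, 226), the jar at (475, 231), the vase at (460, 287), the bowl at (177, 205) and the rib at (191, 277). The side view shows the door shut with its handle at (324, 205), and the jar clear of the vase. Next I fit the exact poses.

```bash
python3 - <<'E'
from h import *
from scipy.optimize import least_squares
T=snap('top'); M={}
for t in ['cupboard','door_handle','jar_center','vase','bowl']:
    c=ctrl.cut_out(T,t)
    if c: M[t]=c[0]; print('top',t,round(c[0]['conf'],2),c[0]['pixels'].sum())
S=snap('side'); N={}
for t in ['cupboard','door','door_handle','jar_center','vase']:
    c=ctrl.cut_out(S,t)
    if c: N[t]=c[0]; print('side',t,round(c[0]['conf'],2),c[0]['pixels'].sum())
def hull_mask(s,P):
    m=np.zeros((480,640),np.uint8); h=cv2.convexHull(proj(s,P).astype(np.float32))
    cv2.fillConvexPoly(m,np.round(h*16).astype(np.int32),1,shift=4); return m>0
def cyl(x,y,r,h):
    a=np.linspace(0,2*np.pi,40); return np.vstack([np.c_[x+r*np.cos(a),y+r*np.sin(a),0*a+z] for z in (0,h)])
from scipy.optimize import minimize
def iou(a,b): return (a&b).sum()/(a|b).sum()
for t,r,h,g in [('jar_center',.023,.1,None)]:
    x0=atz(T,np.array(M[t]['xy'])*[640,480],.07)[:2]
    for nm,f in [('top',lambda p:-iou(hull_mask(T,cyl(*p,r,h)),M[t]['pixels'])),('side',lambda p:-iou(hull_mask(S,cyl(*p,r,h)),N[t]['pixels'])),
      ('both',lambda p:-iou(hull_mask(T,cyl(*p,r,h)),M[t]['pixels'])-iou(hull_mask(S,cyl(*p,r,h)),N[t]['pixels']))]:
        q=minimize(f,x0,method='Nelder-Mead',options=dict(initial_simplex=x0+np.array([[0,0],[.01,0],[0,.01]])))
        print(t,nm,q.x,q.fun)
print('vase',atz(T,np.array(M['vase']['xy'])*[640,480],.05))
for n,s,mm in (('top',T,M),('side',S,N)):
    for t in ('cupboard','door'):
        if t in mm:
            cs=max(cv2.findContours(mm[t]['pixels'].astype(np.uint8),0,1)[0],key=cv2.contourArea)
            print(n,t,cv2.approxPolyDP(cs,4,True)[:,0].tolist())
# edge-based: top face edges in top view
g=cv2.cvtColor(T['color'],cv2.COLOR_RGB2HSV)
for c in (275,300,330,360): print(c,T['color'][192:216,c].sum(1).tolist())
# handle: grey pixels
for s in (T,S):
    c=s['color'].astype(int); k=(abs(c[...,0]-c[...,2])<35)&(c.sum(2)>250)
    if s is T: k[:, :340]=0;k[:,365:]=0;k[:200]=0;k[235:]=0
    else: k[:,:300]=0;k[:,335:]=0;k[:175]=0;k[235:]=0
    yx=np.argwhere(k); print(len(yx),yx.min(0),yx.max(0))
    print('\n'.join(''.join('#' if v else '.' for v in r) for r in k[yx[:,0].min():yx[:,0].max()+1,yx[:,1].min():yx[:,1].max()+1]))
E
```

```text
top cupboard 0.89 11728
top door_handle 0.7 1607
top jar_center 0.9 374
top vase 0.64 496
top bowl 0.66 1231
side cupboard 0.81 16840
side door 0.58 5658
side door_handle 0.7 5495
side jar_center 0.72 470
side vase 0.67 607
jar_center top [ 0.57464941 -0.34244321] -0.8758782201405152
jar_center side [ 0.58047216 -0.3438934 ] -0.8422939068100358
jar_center both [ 0.57596    -0.33936092] -1.687007494492963
vase [ 0.42612218 -0.30132509  0.05      ]
top cupboard [[373, 106], [266, 108], [267, 199], [278, 215], [349, 214], [353, 229], [354, 216], [372, 208]]
side cupboard [[241, 151], [175, 183], [187, 273], [259, 300], [316, 251], [317, 223], [326, 220], [327, 187], [319, 205], [317, 176], [311, 167]]
side door [[316, 174], [255, 215], [263, 300], [316, 251], [317, 221], [326, 222], [328, 197], [324, 185], [322, 204], [318, 203]]
275 [271, 248, 247, 256, 263, 268, 258, 201, 203, 353, 344, 339, 328, 322, 316, 130, 149, 150, 150, 154, 237, 374, 414, 416]
300 [259, 247, 250, 259, 261, 269, 242, 155, 266, 344, 335, 323, 319, 325, 279, 149, 151, 153, 149, 146, 146, 145, 184, 307]
330 [248, 2
[... 580 characters left out ...]
..#####
...............#####
...............#####
...............#####
...............#####
...............#####
...............#####
...............#####
...............#####
...............#####
...............#####
...............#####
.###...........#####
########.......#####
##########.....#####
#############..####.
..#################.
......#############.
..........#########.
.............######.
...............####.
.##............####.
######.........####.
##########.....####.
###########....####.
.##################.
.....##############.
........###########.
............#######.
..............#####.
..............#####.
...............####.
...............####.
................##..
```

```bash
python3 - <<'E'
from h import *
from scipy.optimize import least_squares
T=snap('top');S=snap('side')
obs=[(T,(.22,.13,.25),(266,107.5)),(T,(.22,-.13,.25),(374.5,106)),(T,(0,.13,.25),(267,199)),(T,(0,-.13,.25),(376,198)),
(T,(-.061,-.078,.235),(353.3,226)),
(S,(-.061,-.078,.235),(325,185.5)),(S,(.22,.13,.25),(175.5,183.5)),(S,(0,.13,.25),(255.5,213)),(S,(.22,-.13,.25),(242,151)),(S,(0,.13,0),(262,300))]
def world(p,l):
    c,s=np.cos(p[2]),np.sin(p[2]); return np.array([p[0]+c*l[0]-s*l[1],p[1]+s*l[0]+c*l[1],l[2]])
f=lambda p:np.concatenate([proj(s,world(p,l))[0]-uv for s,l,uv in obs])
q=least_squares(f,[.6,.05,0],loss='soft_l1'); print(q.x,np.degrees(q.x[2])); print(np.round(f(q.x).reshape(-1,2),1))
for nm,l in [('handle',(-.061,-.078,.21)),('hinge',(0,.127,.12))]: print(nm,world(q.x,l))
for s,uv in ((T,(353.3,226)),):print('handle from top',atz(s,uv,.235))
o=ctrl.get_obs();print(o['tool_pos'],o['orientation'],T['tvec'],S['tvec'])
E
```

```text
[0.63974356 0.0668735  0.01713066] 0.9815142462928851
[[-0.1  0.8]
 [ 0.2  0.3]
 [-0.3  0.8]
 [ 0.4  0.1]
 [ 1.2 -1.4]
 [ 1.3 -0.7]
 [-1.   1.3]
 [-1.1 -6.1]
 [ 0.9 -0.3]
 [-2.6  2.3]]
handle [ 0.58008864 -0.01215997  0.21      ]
hinge [0.63756807 0.19385487 0.12      ]
handle from top [ 0.57676749 -0.00920548  0.235     ]
[ 0.19673242 -0.64566411  0.29214165] [ 1.79997063e+02 -1.00701106e-03 -1.63051141e+02] [0.07456809 0.5575788  1.47424034] [0.50151757 0.2430281  1.04211497]
```

```bash
cat >> h.py <<'E'
def plan(wps,start=None,n=5):
    """wps: [x,y,z,yaw] TCP targets, one call each; prints the last row's shares"""
    if start is None:
        o=ctrl.get_obs(); start=[*o['tool_pos'],o['orientation'][2]]
    p=np.array(start,float)
    for w in wps:
        w=np.array(w,float); y=np.radians(p[3]); d=w[:3]-p[:3]
        s=np.array([np.cos(y)*d[0]+np.sin(y)*d[1],np.sin(y)*d[0]-np.cos(y)*d[1],-d[2]])/.8
        print(np.round(s,4).tolist(),round(-(w[3]-p[3])/90,4),'mm/row',round(np.linalg.norm(d)*1000/n,1)); p=w
E
python3 -c "
from h import *
plan([(.25,-.52,.35,-163.05),(.33,-.4,.35,-128),(.42,-.27,.35,-93),(.5,-.14,.35,-58),(.55,-.04,.35,-23),(.578,-.010,.35,1)])"
```

```text
[-0.1095, 0.1308, -0.0723] -0.0 mm/row 29.6
[-0.1394, 0.1143, -0.0] -0.3894 mm/row 28.8
[-0.1973, 0.0114, -0.0] -0.3889 mm/row 31.6
[-0.1675, -0.0914, -0.0] -0.3889 mm/row 30.5
[-0.0729, -0.1192, -0.0] -0.3889 mm/row 22.4
[0.0176, -0.0482, -0.0] -0.2667 mm/row 8.2
```

send_rows:
  deltas:
    - [[-0.01,0.01,-0.03],0]
    - [[-0.03,0.04,-0.06],0]
    - [[-0.06,0.075,-0.072],0]
    - [[-0.09,0.11,-0.072],0]
    - [[-0.11,0.131,-0.072],0]
  gripper: 1

```text
clock: 2.02
tool_pos: [0.2509, -0.5176, 0.3511]
orientation: [-179.9, 0.1, -163.0]
force: [-0.1, -0.3, -0.3]
opening: 0.0874
gripper_force: 0.0
```

send_rows:
  deltas:
    - [[-0.03,0.025,0],-0.078]
    - [[-0.056,0.046,0],-0.156]
    - [[-0.084,0.069,0],-0.233]
    - [[-0.112,0.092,0],-0.311]
    - [[-0.139,0.114,0],-0.389]

```text
clock: 2.43
tool_pos: [0.3307, -0.3988, 0.3501]
orientation: [-180.0, 0.0, -127.7]
force: [-0.2, -1.0, 0.9]
opening: 0.0875
gripper_force: 0.0
```

send_rows:
  deltas:
    - [[-0.04,0.002,0],-0.078]
    - [[-0.08,0.004,0],-0.156]
    - [[-0.12,0.007,0],-0.233]
    - [[-0.16,0.009,0],-0.311]
    - [[-0.197,0.011,0],-0.389]

```text
clock: 2.85
tool_pos: [0.421, -0.269, 0.3501]
orientation: [-179.9, -0.0, -92.7]
force: [0.6, -0.3, 0.3]
opening: 0.0874
gripper_force: 0.0
```

send_rows:
  deltas:
    - [[-0.034,-0.018,0],-0.078]
    - [[-0.067,-0.036,0],-0.156]
    - [[-0.1,-0.055,0],-0.233]
    - [[-0.134,-0.073,0],-0.311]
    - [[-0.168,-0.091,0],-0.389]

```text
clock: 3.27
tool_pos: [0.5007, -0.1388, 0.3501]
orientation: [-180.0, -0.0, -57.7]
force: [0.3, 0.3, -0.1]
opening: 0.0879
gripper_force: 0.0
```

send_rows:
  deltas:
    - [[-0.015,-0.024,0],-0.078]
    - [[-0.03,-0.048,0],-0.156]
    - [[-0.044,-0.072,0],-0.233]
    - [[-0.058,-0.096,0],-0.311]
    - [[-0.073,-0.119,0],-0.389]

```text
clock: 3.68
tool_pos: [0.5504, -0.0391, 0.3499]
orientation: [-180.0, -0.0, -22.6]
force: [0.2, -0.4, -0.1]
opening: 0.0872
gripper_force: 0.0
```

send_rows:
  deltas:
    - [[0.004,-0.01,0],-0.067]
    - [[0.009,-0.024,0],-0.133]
    - [[0.014,-0.038,0],-0.2]
    - [[0.018,-0.048,0],-0.267]
    - [[0.018,-0.048,0],-0.267]

```text
clock: 4.1
tool_pos: [0.579, -0.0096, 0.3494]
orientation: [180.0, 0.0, 1.3]
force: [-0.4, 0.4, -0.2]
opening: 0.0877
gripper_force: 0.0
```

```bash
python3 - <<'E'
from h import *
o=ctrl.get_obs();print(o['tool_pos'],o['orientation'],o['joint_pos'])
s=snap('wrist','w1.png');print(s['vertical_fov'],s['cx'],s['cy'],-cam(s)[1].T@cam(s)[2])
for x in [(.578,-.010,.235),(.578,-.010,.176),(.576,-.340,.1)]: print(proj(s,x,True))
for b in ctrl.boxes_of(s,'jar_center'):print(b['conf'],np.array(b['xy'])*[640,480])
E
```

```text
[ 0.57904748 -0.00956035  0.34940932] [1.79994616e+02 1.46791998e-02 1.34377938e+00] [ 1.83955158e+01  9.71367542e+00 -6.56191544e+00  8.78448507e-04
 -7.37400220e+01  7.29480182e+01]
65.70646984690485 319.774448329848 236.62666087248343 [ 0.65906851 -0.0083308   0.44041736]
[[319.14989914 265.38239544]]
[[319.18136102 236.24267762]]
[[599.05973483 224.86538135]]
0.94 [581.312 212.976]
```

View pics/w1.png

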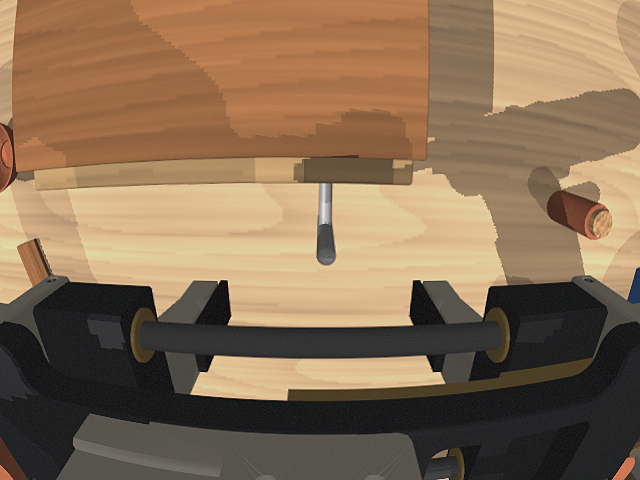

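The wrist view shows the free handle bar ending at about (326, 258), between the fingers. The cupboard's front right roof corner is at about (427, 160), and the jar's cork is at (600, 222).

```bash
python3 - <<'E'
from h import *
import json
s=snap('wrist')
for uv,z in [((326,258),.235),((427,160),.25),((300,158),.25),((350,156.5),.25),((100,165),.25),((600,222),.1)]: print(uv,atz(s,uv,z,True))
g=s['color'].astype(int).sum(2)
for r in (245,250,255,260,265): print(r,g[r,312:340].tolist())
E
```

```text
(326, 258) [ 0.58168165 -0.01494106  0.235     ]
(427, 160) [ 0.6423071 -0.066798   0.25     ]
(300, 158) [ 6.41375908e-01 -3.44785593e-04  2.50000000e-01]
(350, 156.5) [ 0.64254047 -0.02590656  0.25      ]
(100, 165) [0.6411422  0.11664239 0.25      ]
(600, 222) [ 0.57554467 -0.34183983  0.1       ]
245 [583, 601, 573, 254, 190, 209, 225, 222, 222, 225, 237, 222, 230, 220, 225, 212, 216, 217, 209, 200, 161, 485, 616, 594, 583, 585, 583, 586]
250 [597, 607, 568, 145, 218, 253, 264, 262, 274, 275, 272, 272, 264, 267, 261, 264, 281, 266, 255, 243, 208, 306, 494, 595, 575, 581, 576, 577]
255 [557, 574, 539, 227, 225, 256, 268, 275, 278, 277, 288, 294, 303, 296, 271, 273, 281, 263, 274, 258, 274, 328, 477, 574, 561, 555, 561, 556]
260 [573, 571, 578, 587, 559, 362, 258, 287, 301, 323, 328, 325, 324, 314, 329, 334, 331, 326, 241, 314, 518, 582, 582, 568, 573, 570, 573, 568]
265 [574, 571, 577, 572, 574, 570, 570, 576, 578, 574, 579, 580, 582, 584, 580, 579, 567, 571, 577, 573, 574, 568, 572, 572, 575, 573, 571, 573]
```

send_rows:
  deltas:
    - [[0.001,0.001,0.015],0]
    - [[0.003,0.003,0.045],0]
    - [[0.004,0.005,0.08],0]
    - [[0.004,0.005,0.1],0]
    - [[0.004,0.005,0.109],0]

```text
clock: 4.67
tool_pos: [0.5799, -0.0153, 0.2601]
orientation: [180.0, 0.2, 0.8]
force: [-0.9, -0.4, 0.1]
opening: 0.0876
gripper_force: 0.0
```

send_rows:
  deltas:
    - [[0,0,0],0]
    - [[0,0,0],0]
    - [[0,0,0],0]
    - [[0,0,0],0]
    - [[0,0,0],0]
  gripper: 0

```text
clock: 5.08
tool_pos: [0.5819, -0.0144, 0.2638]
orientation: [-180.0, -0.1, 1.0]
force: [-0.6, -0.3, 0.4]
opening: 0.0594
gripper_force: 0.0
```

send_rows:
  deltas:
    - [[0,0,0],0]
    - [[0,0,0],0]
    - [[0,0,0],0]
    - [[0,0,0],0]
    - [[0,0,0],0]

```text
clock: 5.5
tool_pos: [0.5815, -0.0145, 0.2626]
orientation: [180.0, 0.0, 1.0]
force: [-1.4, 0.9, 0.6]
opening: 0.0264
gripper_force: 0.0
```

send_rows:
  deltas:
    - [[0,0,0],0]
    - [[0,0,0],0]
    - [[0,0,0],0]
    - [[0,0,0],0]
    - [[0,0,0],0]

```text
clock: 5.92
tool_pos: [0.5816, -0.0133, 0.2625]
orientation: [-179.9, -0.0, 1.0]
force: [-1.3, 5.5, -0.1]
opening: 0.0111
gripper_force: 30.0
```

```bash
python3 - <<'E'
from h import *
o=ctrl.get_obs();print(o['opening'],o['gripper_force'],o['force'],o['tool_pos'],o['orientation'])
s=snap('top');S=snap('side')
hx,hy=.638,.1915; p0=o['tool_pos']; r=np.hypot(p0[0]-hx,p0[1]-hy); a0=np.arctan2(p0[1]-hy,p0[0]-hx); print('r',r)
y0=o['orientation'][2]; st=[*p0,y0]
W=[]
for th in [2,6,14,26,40,54,68,82,92]:
    a=a0-np.radians(th); W.append((hx+r*np.cos(a),hy+r*np.sin(a),p0[2],y0-th))
print(np.round(W,3)); plan(W,st)
E
```

```text
0.011109799905518986 29.99901294708252 [-1.29962098  5.54075522 -0.05641127] [ 0.58164679 -0.01330786  0.26249915] [-1.79895863e+02 -3.23040003e-02  1.03531790e+00]
r 0.21241926825815347
[[ 5.7500e-01 -1.1000e-02  2.6200e-01 -9.6500e-01]
 [ 5.6100e-01 -6.0000e-03  2.6200e-01 -4.9650e+00]
 [ 5.3400e-01  6.0000e-03  2.6200e-01 -1.2965e+01]
 [ 4.9800e-01  3.2000e-02  2.6200e-01 -2.4965e+01]
 [ 4.6300e-01  7.1000e-02  2.6200e-01 -3.8965e+01]
 [ 4.3900e-01  1.1700e-01  2.6200e-01 -5.2965e+01]
 [ 4.2700e-01  1.6700e-01  2.6200e-01 -6.6965e+01]
 [ 4.2700e-01  2.1900e-01  2.6200e-01 -8.0965e+01]
 [ 4.3500e-01  2.5500e-01  2.6200e-01 -9.0965e+01]]
[-0.0088, -0.0028, -0.0] 0.0222 mm/row 1.5
[-0.0176, -0.0059, -0.0] 0.0444 mm/row 3.0
[-0.0347, -0.0129, -0.0] 0.0889 mm/row 5.9
[-0.0513, -0.0212, -0.0] 0.1333 mm/row 8.9
[-0.0594, -0.0257, -0.0] 0.1556 mm/row 10.4
[-0.0594, -0.0257, -0.0] 0.1556 mm/row 10.4
[-0.0594, -0.0257, -0.0] 0.1556 mm/row 10.4
[-0.0594, -0.0257, -0.0] 0.1556 mm/row 10.4
[-0.0431, -0.0169, -0.0] 0.1111 mm/row 7.4
```

send_rows:
  deltas:
    - [[-0.0025,-0.001,0],0.006]
    - [[-0.005,-0.0016,0],0.012]
    - [[-0.0075,-0.0024,0],0.019]
    - [[-0.01,-0.0032,0],0.025]
    - [[-0.0124,-0.004,0],0.031]

```text
clock: 6.43
tool_pos: [0.572, -0.0104, 0.2625]
orientation: [-179.9, -0.1, -1.8]
force: [2.1, 5.3, -0.5]
opening: 0.0116
gripper_force: 30.0
```

send_rows:
  deltas:
    - [[-0.004,-0.0012,0],0.01]
    - [[-0.009,-0.003,0],0.022]
    - [[-0.014,-0.0046,0],0.035]
    - [[-0.019,-0.0066,0],0.048]
    - [[-0.0246,-0.0087,0],0.062]

```text
clock: 6.85
tool_pos: [0.5526, -0.0028, 0.2625]
orientation: [-179.9, -0.1, -7.4]
force: [4.1, 4.9, -1.3]
opening: 0.0111
gripper_force: 30.0
```

send_rows:
  deltas:
    - [[-0.0124,-0.004,0],0.0311]
    - [[-0.0246,-0.0087,0],0.0622]
    - [[-0.0366,-0.0139,0],0.0933]
    - [[-0.0483,-0.0197,0],0.1244]
    - [[-0.0597,-0.0261,0],0.1556]

```text
clock: 7.27
tool_pos: [0.5078, 0.0241, 0.2625]
orientation: [-179.9, -0.1, -21.5]
force: [4.9, 4.9, -5.1]
opening: 0.0111
gripper_force: 30.0
```

send_rows:
  deltas:
    - [[-0.0124,-0.004,0],0.0311]
    - [[-0.0246,-0.0087,0],0.0622]
    - [[-0.0366,-0.0139,0],0.0933]
    - [[-0.0483,-0.0197,0],0.1244]
    - [[-0.0597,-0.0261,0],0.1556]

```text
clock: 7.68
tool_pos: [0.4711, 0.061, 0.2625]
orientation: [-179.8, -0.0, -35.5]
force: [5.9, 3.7, -7.5]
opening: 0.0112
gripper_force: 30.0
```

send_rows:
  deltas:
    - [[-0.0124,-0.004,0],0.0311]
    - [[-0.0246,-0.0087,0],0.0622]
    - [[-0.0366,-0.0139,0],0.0933]
    - [[-0.0483,-0.0197,0],0.1244]
    - [[-0.0597,-0.0261,0],0.1556]

```text
clock: 8.1
tool_pos: [0.4443, 0.1056, 0.2625]
orientation: [-179.8, -0.0, -49.5]
force: [6.9, 2.9, -9.1]
opening: 0.0113
gripper_force: 30.0
```

send_rows:
  deltas:
    - [[-0.0124,-0.004,0],0.0311]
    - [[-0.0246,-0.0087,0],0.0622]
    - [[-0.0366,-0.0139,0],0.0933]
    - [[-0.0483,-0.0197,0],0.1244]
    - [[-0.0597,-0.0261,0],0.1556]

```text
clock: 8.52
tool_pos: [0.4292, 0.1552, 0.2625]
orientation: [-179.9, -0.0, -63.5]
force: [9.0, 1.1, -9.1]
opening: 0.0111
gripper_force: 30.0
```

send_rows:
  deltas:
    - [[-0.0124,-0.004,0],0.0311]
    - [[-0.0246,-0.0087,0],0.0622]
    - [[-0.0366,-0.0139,0],0.0933]
    - [[-0.0483,-0.0197,0],0.1244]
    - [[-0.0597,-0.0261,0],0.1556]

```text
clock: 8.93
tool_pos: [0.4263, 0.2068, 0.2625]
orientation: [-179.9, -0.0, -77.5]
force: [7.1, -0.5, -6.9]
opening: 0.0114
gripper_force: 30.0
```

send_rows:
  deltas:
    - [[-0.0124,-0.004,0],0.0311]
    - [[-0.0246,-0.0087,0],0.0622]
    - [[-0.0366,-0.0139,0],0.0933]
    - [[-0.0483,-0.0197,0],0.1244]
    - [[-0.0597,-0.0261,0],0.1556]

```text
clock: 9.35
tool_pos: [0.436, 0.2576, 0.2625]
orientation: [-180.0, -0.0, -91.5]
force: [4.3, -1.9, -2.4]
opening: 0.0111
gripper_force: 30.0
```

send_rows:
  deltas:
    - [[0,0,0],0]
    - [[0,0,0],0]
    - [[0,0,0],0]
    - [[0,0,0],0]
    - [[0,0,0],0]
  gripper: 0.6

```text
clock: 9.77
tool_pos: [0.4354, 0.257, 0.2627]
orientation: [-180.0, 0.0, -91.4]
force: [0.1, 0.3, -0.1]
opening: 0.039
gripper_force: 0.0
```

send_rows:
  deltas:
    - [[0,0,0],0]
    - [[0,0,-0.01],0]
    - [[0,0,-0.04],0]
    - [[0,0,-0.08],0]
    - [[0,0,-0.11],0]

```text
clock: 10.18
tool_pos: [0.4358, 0.2573, 0.3533]
orientation: [-179.9, 0.0, -91.4]
force: [0.9, 0.8, 0.5]
opening: 0.0523
gripper_force: 0.0
```

send_rows:
  deltas:
    - [[0.02,-0.005,0],0]
    - [[0.06,-0.015,0],0]
    - [[0.1,-0.026,0],0]
    - [[0.14,-0.037,0],0]
    - [[0.186,-0.0485,0],0]
  gripper: 1

```text
clock: 10.6
tool_pos: [0.4708, 0.1067, 0.3515]
orientation: [-179.9, 0.0, -91.3]
force: [1.0, -0.2, 0.2]
opening: 0.0802
gripper_force: 0.0
```

send_rows:
  deltas:
    - [[0.037,-0.01,0],0]
    - [[0.074,-0.02,0],0]
    - [[0.111,-0.03,0],0]
    - [[0.148,-0.04,0],0]
    - [[0.186,-0.0485,0],0]

```text
clock: 11.02
tool_pos: [0.5061, -0.0435, 0.3515]
orientation: [-179.9, 0.0, -91.4]
force: [0.2, 0.3, 0.7]
opening: 0.0876
gripper_force: 0.0
```

send_rows:
  deltas:
    - [[0.037,-0.01,0],0]
    - [[0.074,-0.02,0],0]
    - [[0.111,-0.03,0],0]
    - [[0.148,-0.04,0],0]
    - [[0.186,-0.0485,0],0]

```text
clock: 11.43
tool_pos: [0.5414, -0.1932, 0.3514]
orientation: [-180.0, -0.0, -91.4]
force: [0.4, 1.0, -0.1]
opening: 0.0874
gripper_force: 0.0
```

send_rows:
  deltas:
    - [[0.037,-0.01,0],0]
    - [[0.074,-0.02,0],0]
    - [[0.111,-0.03,0],0]
    - [[0.15,-0.04,0],0]
    - [[0.15,-0.0485,0],0]

```text
clock: 11.85
tool_pos: [0.5768, -0.317, 0.3504]
orientation: [179.9, -0.1, -91.6]
force: [-0.3, 1.1, -0.3]
opening: 0.0872
gripper_force: 0.0
```

```bash
python3 - <<'E'
from h import *
o=ctrl.get_obs();print(o['tool_pos'],o['orientation'],o['joint_pos'],o['opening'])
s=snap('wrist','w2.png'); t=snap('top','t2.png')
print(proj(s,(.5755,-.341,.1),True))
for b in ctrl.boxes_of(s,'jar_center'):print(b['conf'],np.array(b['xy'])*[640,480])
a=cv2.imread('pics/w2.png');b=cv2.imread('pics/t2.png')[80:400,160:560]
cv2.imwrite('pics/c2.png',np.hstack([cv2.resize(a,(400,300)),cv2.resize(b,(375,300))]))
E
```

```text
[ 0.57683669 -0.31702591  0.35039297] [ 1.79938272e+02 -5.47091802e-02 -9.15588007e+01] [-1.18193052e+01  1.73596966e+01  3.58558018e+00  6.67344773e-02
 -7.62768882e+01  1.02446147e+01] 0.0871978837407248
[[320.60327736 187.23574789]]
0.74 [319.808 176.112]
```

View pics/c2.png

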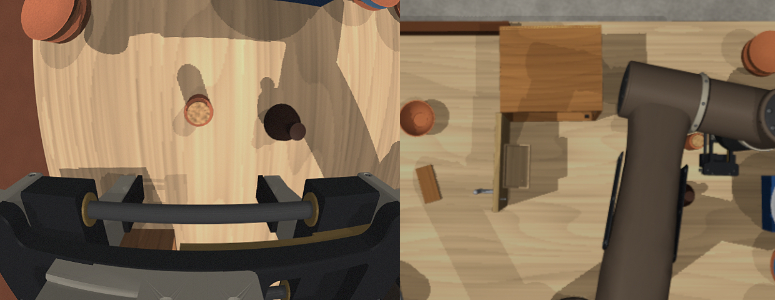

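The left crop shows the cork at about (318, 181) in full wrist pixels, with the vase clear of it. The right crop shows the door open at about 90° with the rack facing right.

```bash
python3 - <<'E'
from h import *
s=snap('wrist')
print(atz(s,(318,181),.1,True))
c=s['color'].astype(int); print('\n'.join(''.join('#' if (v[0]>170 and v[2]<130) else '+' if v[0]<v[1]*1.6 else '.' for v in r) for r in c[150:212:2,285:350]))
T=snap('top')
hx,hy=.639,.193
def w(th,along,off,z):  # off>0 = inner side
    a=np.radians(1-th); c,s=np.cos(a),np.sin(a); l=np.array([off,-along]); return (hx+c*l[0]-s*l[1],hy+s*l[0]+c*l[1],z)
for th in (90,92.5,95): print(th,[np.round(proj(T,w(th,*q))[0],1).tolist() for q in [(.254,0,.235),(.254,-.016,.235),(.205,-.061,.235),(.135,.036,.165)]],w(th,.135,.036,.124))
i=cv2.cvtColor(T['color'],cv2.COLOR_RGB2BGR)[180:310,230:330]
cv2.imwrite('pics/d2.png',cv2.resize(i,(600,780),interpolation=cv2.INTER_CUBIC)[:600])
E
```

```text
[ 0.57807935 -0.3424665   0.1       ]
+++++++++++++++++++++++...............+.......+++++++++++++#+++++
+++++++++#++++++++++...........................++++++++++++++++++
+++++++++#+++++++++........................#.....++#+++++++++++++
+++++++++##++++++............................###..+#+++++++++++++
+++++++++++#++++..........++++++++###++++......###.+#++++++++++++
+++++++++++#+++........+++################++...####.+#+++++++++++
++++++++++++#+.......+#######################++########++++#+++++
+++++++++++++##....+#############+++#########+++########+++++++++
++++++++++#+###..+###############+++#############+.#####+++++++++
++++++++#++###..+#######################################+++++++++
+++++++++++.#...+#######################################.++++++++
+++++#+++++##..+##+########################+##############+++++++
+++##+++++.###############################################+++++++
+####++#+++##..###############################++++#######++++++++
+####++++++##..##################################++#####.++++++++
#####++#+++....#####+++##################################++++++++
####++
[... 707 characters left out ...]
++++++++++++
#####++####################++++++++++++++++++++++++++++++++++++++
#########################++++++++++++++++++++++++++++++++++++++++
######+################++++++++++++++++++++++++++++++++++++++++++
######################+++++++++++++++++++++++++++++++++++++++++++
90 [[270.1, 306.2], [263.4, 306.3], [244.4, 285.9], [286.9, 256.3]] (np.float64(0.5046488477856294), np.float64(0.15464940810533664), 0.124)
92.5 [[265.4, 306.2], [258.7, 306.0], [240.6, 284.8], [284.6, 256.9]] (np.float64(0.5031038909892164), np.float64(0.1605462243224428), 0.124)
95 [[260.8, 305.9], [254.1, 305.4], [237.0, 283.5], [282.2, 257.4]] (np.float64(0.5018176201601352), np.float64(0.16650481814610324), 0.124)
```

View pics/d2.png

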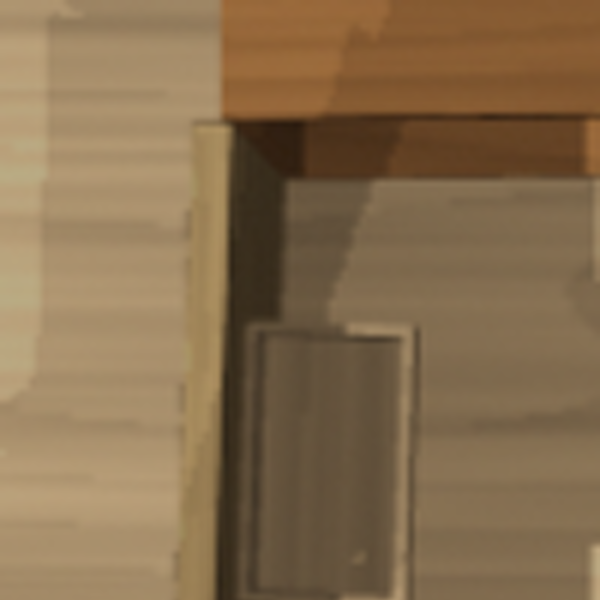

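send_rows:
  deltas:
    - [[0.012,0,0.01],0]
    - [[0.025,0,0.04],0]
    - [[0.0325,0,0.08],0]
    - [[0.0325,0,0.12],0]
    - [[0.0325,0,0.16],0]

```text
clock: 12.52
tool_pos: [0.5761, -0.3382, 0.2217]
orientation: [-179.9, -0.0, -91.3]
force: [0.5, 0.4, -0.8]
opening: 0.0877
gripper_force: 0.0
```

send_rows:
  deltas:
    - [[0,0,0.035],0]
    - [[0,0,0.07],0]
    - [[0,0,0.1],0]
    - [[0,0,0.119],0]
    - [[0,0,0.1255],0]

```text
clock: 12.93
tool_pos: [0.5749, -0.3374, 0.1191]
orientation: [179.8, 0.1, -91.3]
force: [-0.7, 0.2, 0.2]
opening: 0.0878
gripper_force: 0.0
```

send_rows:
  deltas:
    - [[0,0,0],0]
    - [[0,0,0],0]
    - [[0,0,0],0]
    - [[0,0,0],0]
    - [[0,0,0],0]
  gripper: 0

```text
clock: 13.35
tool_pos: [0.577, -0.3386, 0.1235]
orientation: [-179.9, -0.0, -91.4]
force: [-0.5, 0.2, 0.2]
opening: 0.0597
gripper_force: 0.0
```

send_rows:
  deltas:
    - [[0,0,0],0]
    - [[0,0,0],0]
    - [[0,0,0],0]
    - [[0,0,0],0]
    - [[0,0,0],0]

```text
clock: 13.77
tool_pos: [0.5769, -0.3386, 0.1227]
orientation: [-180.0, -0.0, -91.4]
force: [0.1, 0.3, 4.3]
opening: 0.0455
gripper_force: 30.0
```

send_rows:
  deltas:
    - [[0,0,-0.005],0]
    - [[0,0,-0.02],0]
    - [[0,0,-0.045],0]
    - [[0,0,-0.075],0]
    - [[0,0,-0.11],0]

```text
clock: 14.18
tool_pos: [0.5754, -0.3381, 0.2101]
orientation: [179.8, 0.1, -91.4]
force: [0.1, -0.2, -3.4]
opening: 0.0457
gripper_force: 30.0
```

send_rows:
  deltas:
    - [[0,0,-0.035],0]
    - [[0,0,-0.07],0]
    - [[-0.006,0.001,-0.11],0]
    - [[-0.02,0.004,-0.145],0]
    - [[-0.04,0.007,-0.174],0]

```text
clock: 14.6
tool_pos: [0.5711, -0.3068, 0.352]
orientation: [-180.0, -0.0, -91.5]
force: [0.7, -0.8, -2.4]
opening: 0.0457
gripper_force: 30.0
```

send_rows:
  deltas:
    - [[-0.03,0.005,0],0]
    - [[-0.065,0.011,0],0]
    - [[-0.1,0.017,0],0]
    - [[-0.135,0.023,0],0]
    - [[-0.17,0.029,0],0]

```text
clock: 15.02
tool_pos: [0.5507, -0.1686, 0.3497]
orientation: [180.0, 0.0, -91.4]
force: [1.3, 0.0, -2.2]
opening: 0.0453
gripper_force: 30.0
```

send_rows:
  deltas:
    - [[-0.035,0.006,0],0]
    - [[-0.07,0.012,0],0]
    - [[-0.105,0.018,0],0]
    - [[-0.14,0.024,0],0]
    - [[-0.175,0.03,0],0]

```text
clock: 15.43
tool_pos: [0.5301, -0.0281, 0.3498]
orientation: [180.0, 0.0, -91.4]
force: [0.7, 0.6, -3.7]
opening: 0.0456
gripper_force: 30.0
```

send_rows:
  deltas:
    - [[-0.035,0.006,0],0]
    - [[-0.07,0.012,0],0]
    - [[-0.105,0.018,0],0]
    - [[-0.14,0.024,0],0]
    - [[-0.17,0.029,0],0]

```text
clock: 15.85
tool_pos: [0.5101, 0.1086, 0.3499]
orientation: [180.0, 0.0, -91.4]
force: [-0.6, 0.2, -2.1]
opening: 0.0453
gripper_force: 30.0
```

send_rows:
  deltas:
    - [[-0.025,0.005,0],0]
    - [[-0.045,0.009,0],0]
    - [[-0.06,0.012,0],0]
    - [[-0.069,0.013,0],0]
    - [[-0.071,0.013,0],0]

```text
clock: 16.27
tool_pos: [0.5019, 0.165, 0.3495]
orientation: [180.0, 0.0, -91.3]
force: [-0.4, -0.1, -2.7]
opening: 0.0455
gripper_force: 30.0
```

```bash
python3 - <<'E'
from h import *
for i in range(2):
    s=snap('wrist','w3.png'); o=ctrl.get_obs();print(o['tool_pos'],o['orientation'],o['opening'],o['gripper_force'],o['force'])
plan([(.503,.164,.35,-91.5)])
E
```

```text
[0.50204317 0.16457343 0.34941112] [ 1.79985710e+02 -7.60685385e-03 -9.13373560e+01] 0.04530953954428541 29.97008979320526 [-0.15051327 -0.39473574 -3.66242642]
[0.50211536 0.16404479 0.34939719] [ 1.79985055e+02 -1.60027591e-02 -9.13635756e+01] 0.04542888429103001 29.969942271709442 [ 0.47037856  0.3431992  -3.25417698]
[0.0, -0.0011, -0.0008] 0.0015 mm/row 0.2
```

View pics/w3.png

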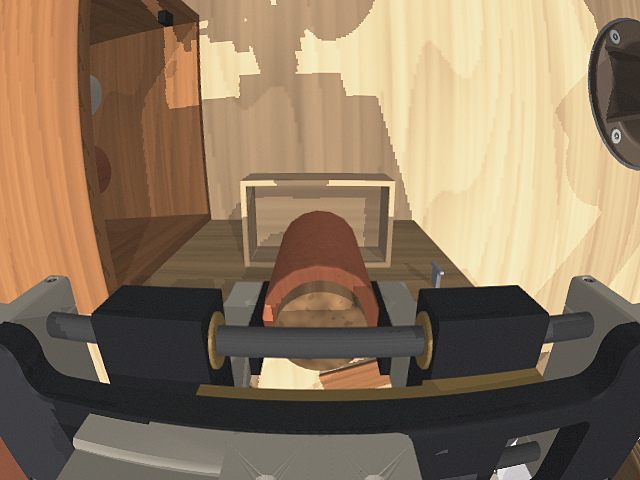

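The wrist view shows the jar held upright over the rack. The rack's near rim corners are at about (241, 179) and (396, 177), and its floor is visible.

```bash
python3 - <<'E'
from h import *
s=snap('wrist')
for uv in [(241,179),(396,177)]: print(atz(s,uv,.165,True))
for uv in [(248,266),(392,266)]: print('far inner',atz(s,uv,.165,True))
print(proj(s,(.502,.164-.0044,.224),True), proj(s,(.502,.16-.0044+.0,.3025-.075),True))
c=ctrl.cut_out(s,'jar_center')
if c: m=c[0]['pixels'];yx=np.argwhere(m);print(c[0]['conf'],yx.min(0),yx.max(0))
g=s['color'].astype(int).sum(2); print(g[165:190:1,320].tolist())
# axis hypotheses: silhouette of jar in the hand for dy offsets
a=np.linspace(0,2*np.pi,60)
for dy in (0,-.0044,-.008):
    P=np.vstack([np.c_[.5021+.023*np.cos(a),.1641+dy+.023*np.sin(a),0*a+z] for z in (.2274,.3274)])
    q=proj(s,P,True);print(dy,q.min(0),q.max(0))
E
```

```text
[0.56097451 0.120853   0.165     ]
[0.4438148  0.12230346 0.165     ]
far inner [0.56101305 0.19124585 0.165     ]
far inner [0.44492917 0.19416162 0.165     ]
[[320.30007929 251.701089  ]] [[320.1446264  247.38090919]]
0.77 [211 262] [370 379]
[484, 476, 488, 477, 474, 481, 485, 480, 417, 269, 307, 306, 300, 310, 302, 311, 396, 436, 421, 429, 421, 396, 363, 358, 350]
0 [258.36381519 224.17661668] [382.96515779 401.69825521]
-0.0044 [257.13108742 216.98761323] [383.62648947 393.67751263]
-0.008 [256.11800114 211.05341013] [384.15931333 386.88083841]
```

send_rows:
  deltas:
    - [[0,-0.0006,0.015],0]
    - [[0,-0.0006,0.045],0]
    - [[0,-0.0006,0.075],0]
    - [[0,-0.0006,0.1],0]
    - [[0,-0.0006,0.115],0]

```text
clock: 16.88
tool_pos: [0.5019, 0.1628, 0.255]
orientation: [179.9, -0.1, -91.5]
force: [-0.3, -0.3, -2.7]
opening: 0.0455
gripper_force: 30.0
```

send_rows:
  deltas:
    - [[0,0,0.004],0]
    - [[0,0,0.007],0]
    - [[0,0,0.009],0]
    - [[0,0,0.011],0]
    - [[0,0,0.011],0]

```text
clock: 17.3
tool_pos: [0.5029, 0.1643, 0.2492]
orientation: [-179.9, 0.0, -91.4]
force: [0.5, -0.6, -2.4]
opening: 0.0457
gripper_force: 30.0
```

send_rows:
  deltas:
    - [[0,0,0.0008],0]
    - [[0,0,0.0016],0]
    - [[0,0,0.0022],0]
    - [[0,0,0.0022],0]
    - [[0,0,0.0022],0]

```text
clock: 17.72
tool_pos: [0.5026, 0.1643, 0.2469]
orientation: [-180.0, 0.0, -91.4]
force: [-0.7, 0.0, -2.7]
opening: 0.0453
gripper_force: 30.0
```

send_rows:
  deltas:
    - [[0,0,0.0005],0]
    - [[0,0,0.001],0]
    - [[0,0,0.0013],0]
    - [[0,0,0.0013],0]
    - [[0,0,0.0013],0]

```text
clock: 18.13
tool_pos: [0.5028, 0.1643, 0.2466]
orientation: [-180.0, 0.0, -91.4]
force: [-1.8, -0.3, 4.8]
opening: 0.0453
gripper_force: 30.0
```

send_rows:
  deltas:
    - [[0,0,0],0]
    - [[0,0,0],0]
    - [[0,0,0],0]
    - [[0,0,0],0]
    - [[0,0,0],0]
  gripper: 0.8

```text
clock: 18.55
tool_pos: [0.5027, 0.1643, 0.2457]
orientation: [-180.0, -0.0, -91.4]
force: [1.0, 0.3, 0.5]
opening: 0.0689
gripper_force: 0.0
```

send_rows:
  deltas:
    - [[0,0,-0.003],0]
    - [[0,0,-0.015],0]
    - [[0,0,-0.05],0]
    - [[0,0,-0.09],0]
    - [[0,0,-0.13],0]

```text
clock: 18.97
tool_pos: [0.5024, 0.164, 0.3516]
orientation: [180.0, -0.0, -91.4]
force: [0.5, 0.7, -0.1]
opening: 0.07
gripper_force: 0.0
```

```bash
python3 - <<'E'
from h import *
s=snap('wrist','w4.png');o=ctrl.get_obs();print(o['tool_pos'],o['orientation'],o['opening'])
print('jar top expected',proj(s,(.5028,.159,.224),True),'handle',proj(s,(.436,.2576,.235),True))
E
```

```text
[0.50475053 0.16462732 0.35909358] [-179.47857353    0.19558366  -91.32131082] 0.07025766701427177
jar top expected [[319.46870771 249.78680461]] handle [[415.328843   380.57119129]]
```

View pics/w4.png

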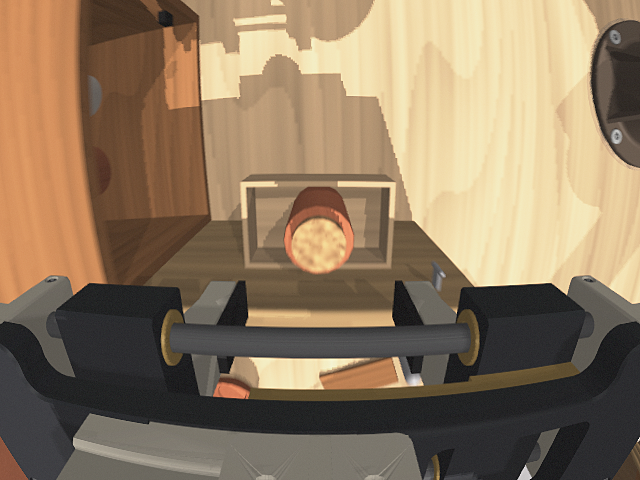

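The jar stands upright in the rack, with its cork at (320, 247) and clear of all four walls. Now back to the handle.

send_rows:
  deltas:
    - [[-0.015,0.01,0],0]
    - [[-0.045,0.034,0],0]
    - [[-0.08,0.06,0],0]
    - [[-0.105,0.079,0],0]
    - [[-0.115,0.086,0],0]

```text
clock: 19.43
tool_pos: [0.4347, 0.2597, 0.3507]
orientation: [-180.0, 0.1, -91.3]
force: [0.4, -0.2, 0.5]
opening: 0.0703
gripper_force: 0.0
```

```bash
python3 - <<'E'
from h import *
s=snap('wrist','w5.png');s=snap('wrist','w5.png');o=ctrl.get_obs();print(o['tool_pos'],o['orientation'],o['opening'])
print(proj(s,(.436,.2576,.235),True))
c=s['color'].astype(int);k=(abs(c[...,0]-c[...,2])<45)
print('\n'.join(''.join('#' if v else '.' for v in r) for r in k[190:285:3,280:370:1]))
E
```

```text
[0.43539311 0.25905917 0.35049845] [-1.79959329e+02  4.61797601e-02 -9.12271356e+01] 0.07002541751973292
[[318.2377781  260.07962927]]
...............................##############.............................................
...............................##############.............................................
...............................##############.............................................
...............................##############.............................................
...............................##############.............................................
...............................##############.............................................
...............................##############.............................................
...............................##############.............................................
...............................##############.............................................
...............................##############.............................................
...............................##############..........
[... 1246 characters left out ...]
..################.............................................
.................................#########................................................
..........................................................................................
..........................................................................................
..........................................................................................
..........................................................................................
..........................................................................................
..........................................................................................
```

send_rows:
  deltas:
    - [[0.001,0,0.015],0]
    - [[0.002,-0.0008,0.045],0]
    - [[0.002,-0.0008,0.08],0]
    - [[0.002,-0.0008,0.1],0]
    - [[0.002,-0.0008,0.1095],0]

```text
clock: 19.95
tool_pos: [0.4364, 0.2548, 0.26]
orientation: [179.9, -0.1, -91.4]
force: [-0.9, 0.0, -0.8]
opening: 0.0704
gripper_force: 0.0
```

send_rows:
  deltas:
    - [[0,0,0],0]
    - [[0,0,0],0]
    - [[0,0,0],0]
    - [[0,0,0],0]
    - [[0,0,0],0]
  gripper: 0

```text
clock: 20.37
tool_pos: [0.437, 0.2565, 0.2632]
orientation: [-179.9, 0.1, -91.4]
force: [0.9, 0.1, 0.9]
opening: 0.0424
gripper_force: 0.0
```

send_rows:
  deltas:
    - [[0,0,0],0]
    - [[0,0,0],0]
    - [[0,0,0],0]
    - [[0,0,0],0]
    - [[0,0,0],0]

```text
clock: 20.78
tool_pos: [0.4366, 0.2563, 0.2622]
orientation: [180.0, 0.0, -91.4]
force: [-0.9, 0.4, 0.2]
opening: 0.0112
gripper_force: 30.0
```

send_rows:
  deltas:
    - [[0,0,0],0]
    - [[0,0,0],0]
    - [[0,0,0],0]
    - [[0,0,0],0]
    - [[0,0,0],0]

```text
clock: 21.2
tool_pos: [0.4366, 0.2563, 0.2622]
orientation: [180.0, 0.0, -91.4]
force: [-2.4, 0.6, 0.6]
opening: 0.0112
gripper_force: 30.0
```

send_rows:
  deltas:
    - [[0.0031,0.0009,0],-0.0078]
    - [[0.0076,0.0021,0],-0.0189]
    - [[0.014,0.0038,0],-0.0344]
    - [[0.0226,0.0057,0],-0.0556]
    - [[0.0318,0.0074,0],-0.0778]

```text
clock: 21.62
tool_pos: [0.4302, 0.2306, 0.2622]
orientation: [-180.0, 0.0, -84.2]
force: [1.0, -0.0, -0.3]
opening: 0.0114
gripper_force: 30.0
```

send_rows:
  deltas:
    - [[0.0126,0.0034,0],-0.0311]
    - [[0.0254,0.0062,0],-0.0622]
    - [[0.0383,0.0084,0],-0.0933]
    - [[0.0512,0.0099,0],-0.1244]
    - [[0.0643,0.0108,0],-0.1556]

```text
clock: 22.03
tool_pos: [0.4272, 0.1784, 0.2622]
orientation: [-179.9, -0.0, -70.2]
force: [6.0, 1.8, -4.8]
opening: 0.0112
gripper_force: 30.0
```

send_rows:
  deltas:
    - [[0.0126,0.0034,0],-0.0311]
    - [[0.0254,0.0062,0],-0.0622]
    - [[0.0383,0.0084,0],-0.0933]
    - [[0.0512,0.0099,0],-0.1244]
    - [[0.0643,0.0108,0],-0.1556]

```text
clock: 22.45
tool_pos: [0.4368, 0.1275, 0.2622]
orientation: [-179.8, -0.0, -56.2]
force: [6.6, 3.5, -6.6]
opening: 0.0115
gripper_force: 30.0
```

send_rows:
  deltas:
    - [[0.0126,0.0034,0],-0.0311]
    - [[0.0254,0.0062,0],-0.0622]
    - [[0.0383,0.0084,0],-0.0933]
    - [[0.0512,0.0099,0],-0.1244]
    - [[0.0643,0.0108,0],-0.1556]

```text
clock: 22.87
tool_pos: [0.4586, 0.0803, 0.2623]
orientation: [-179.8, -0.1, -42.2]
force: [8.3, 5.4, -5.8]
opening: 0.0112
gripper_force: 30.0
```

send_rows:
  deltas:
    - [[0.0126,0.0034,0],-0.0311]
    - [[0.0254,0.0062,0],-0.0622]
    - [[0.0383,0.0084,0],-0.0933]
    - [[0.0512,0.0099,0],-0.1244]
    - [[0.0643,0.0108,0],-0.1556]

```text
clock: 23.28
tool_pos: [0.4911, 0.0397, 0.2623]
orientation: [-179.7, -0.1, -28.1]
force: [6.4, 8.6, -5.0]
opening: 0.0113
gripper_force: 30.0
```

```bash
python3 - <<'E'
from h import *
o=ctrl.get_obs();p=o['tool_pos'];print(p,o['orientation'],o['force'],o['opening'],o['gripper_force'])
v=p[:2]-[.639,.193];print('r',np.hypot(*v),'angle from start grip',np.degrees(np.arctan2(-.0133-.193,.5816-.639)-np.arctan2(v[1],v[0])))
E
```

```text
[0.49109449 0.03970031 0.26226315] [-1.79747057e+02 -1.30403063e-01 -2.81494181e+01] [ 6.42163121  8.62620788 -5.04003386] 0.011282297794483998 30.000341534614563
r 0.2130183882035321 angle from start grip 28.425560768029175
```

send_rows:
  deltas:
    - [[0.0126,0.0034,0],-0.0311]
    - [[0.0254,0.0062,0],-0.0622]
    - [[0.0383,0.0084,0],-0.0933]
    - [[0.0512,0.0099,0],-0.1244]
    - [[0.0643,0.0108,0],-0.1556]

```text
clock: 23.7
tool_pos: [0.5325, 0.0082, 0.2622]
orientation: [-179.8, -0.2, -14.1]
force: [5.5, 10.8, -3.8]
opening: 0.0117
gripper_force: 30.0
```

send_rows:
  deltas:
    - [[0.0112,0.0031,0],-0.0278]
    - [[0.0213,0.0054,0],-0.0522]
    - [[0.0295,0.007,0],-0.0722]
    - [[0.0364,0.0081,0],-0.0889]
    - [[0.041,0.0088,0],-0.1]

```text
clock: 24.12
tool_pos: [0.5625, -0.0063, 0.2622]
orientation: [-179.8, -0.2, -5.2]
force: [4.3, 11.5, -1.4]
opening: 0.0113
gripper_force: 30.0
```

send_rows:
  deltas:
    - [[0.0036,0.001,0],-0.0089]
    - [[0.0072,0.002,0],-0.0178]
    - [[0.0103,0.0028,0],-0.0256]
    - [[0.013,0.0035,0],-0.0322]
    - [[0.0158,0.0042,0],-0.0389]

```text
clock: 24.53
tool_pos: [0.5743, -0.0105, 0.2622]
orientation: [-179.8, -0.2, -1.7]
force: [3.7, 12.3, -0.7]
opening: 0.0112
gripper_force: 30.0
```

send_rows:
  deltas:
    - [[0,0,0],0]
    - [[0,0,0],0]
    - [[0,0,0],0]
    - [[0,0,0],0]
    - [[0,0,0],0]

```text
clock: 24.95
tool_pos: [0.5742, -0.0105, 0.2622]
orientation: [-179.8, -0.2, -1.8]
force: [4.3, 10.8, -1.5]
opening: 0.011
gripper_force: 30.0
```

send_rows:
  deltas:
    - [[0.0006,0.0002,0],-0.0015]
    - [[0.0012,0.0003,0],-0.003]
    - [[0.0018,0.0005,0],-0.0045]
    - [[0.0024,0.0007,0],-0.006]
    - [[0.003,0.0008,0],-0.0075]

```text
clock: 25.37
tool_pos: [0.5764, -0.0112, 0.2623]
orientation: [-179.8, -0.2, -1.1]
force: [4.3, 12.2, -1.2]
opening: 0.0111
gripper_force: 30.0
```

send_rows:
  deltas:
    - [[0.0005,0.0002,0],-0.0012]
    - [[0.001,0.0003,0],-0.0024]
    - [[0.0015,0.0004,0],-0.0036]
    - [[0.002,0.0005,0],-0.0048]
    - [[0.002,0.0005,0],-0.0048]

```text
clock: 25.78
tool_pos: [0.5781, -0.0116, 0.2623]
orientation: [-179.8, -0.2, -0.6]
force: [3.5, 11.2, -0.5]
opening: 0.0112
gripper_force: 30.0
```

send_rows:
  deltas:
    - [[0.0004,0.0001,0],-0.001]
    - [[0.0008,0.0002,0],-0.002]
    - [[0.0012,0.0003,0],-0.003]
    - [[0.0015,0.0004,0],-0.0036]
    - [[0.0015,0.0004,0],-0.0036]

```text
clock: 26.2
tool_pos: [0.579, -0.012, 0.2622]
orientation: [-179.8, -0.2, -0.3]
force: [3.4, 12.7, -0.4]
opening: 0.0112
gripper_force: 30.0
```

send_rows:
  deltas:
    - [[0.0004,0.0001,0],-0.001]
    - [[0.0008,0.0002,0],-0.002]
    - [[0.0012,0.0003,0],-0.003]
    - [[0.0015,0.0004,0],-0.0036]
    - [[0.0015,0.0004,0],-0.0036]

```text
clock: 26.62
tool_pos: [0.5794, -0.0121, 0.2622]
orientation: [-179.8, -0.1, 0.0]
force: [-2.0, 13.3, 3.2]
opening: 0.0113
gripper_force: 30.0
```

send_rows:
  deltas:
    - [[0.0004,0.0001,0],-0.001]
    - [[0.0008,0.0002,0],-0.002]
    - [[0.0012,0.0003,0],-0.003]
    - [[0.0015,0.0004,0],-0.0036]
    - [[0.0015,0.0004,0],-0.0036]

```text
clock: 27.03
tool_pos: [0.5797, -0.0121, 0.2622]
orientation: [-179.8, -0.0, 0.3]
force: [-6.5, 16.9, 5.8]
opening: 0.0114
gripper_force: 30.0
```

send_rows:
  deltas:
    - [[0.0004,0,0],-0.001]
    - [[0.0008,0,0],-0.002]
    - [[0.0012,0,0],-0.003]
    - [[0.0015,0,0],-0.0036]
    - [[0.0015,0,0],-0.0036]

```text
clock: 27.45
tool_pos: [0.58, -0.0122, 0.2622]
orientation: [-179.8, 0.1, 0.6]
force: [-10.0, 16.5, 8.7]
opening: 0.0113
gripper_force: 30.0
```

send_rows:
  deltas:
    - [[0.0003,0,0],0]
    - [[0.0006,0,0],0]
    - [[0.0009,0,0],0]
    - [[0.0009,0,0],0]
    - [[0.0009,0,0],0]

```text
clock: 27.87
tool_pos: [0.5802, -0.0122, 0.2621]
orientation: [-179.8, 0.2, 0.6]
force: [-11.8, 17.7, 10.5]
opening: 0.0112
gripper_force: 30.0
```

send_rows:
  deltas:
    - [[0.0003,0,0],0]
    - [[0.0006,0,0],0]
    - [[0.0009,0,0],0]
    - [[0.0012,0,0],0]
    - [[0.0012,0,0],0]

```text
clock: 28.28
tool_pos: [0.5807, -0.0123, 0.2621]
orientation: [-179.8, 0.2, 0.6]
force: [-12.8, 16.8, 10.1]
opening: 0.0113
gripper_force: 30.0
```

send_rows:
  deltas:
    - [[0.0003,0,0],0]
    - [[0.0006,0,0],0]
    - [[0.0009,0,0],0]
    - [[0.0009,0,0],0]
    - [[0.0009,0,0],0]

```text
clock: 28.7
tool_pos: [0.5841, -0.0132, 0.2623]
orientation: [-179.9, -0.1, 0.6]
force: [-1.0, 10.1, 1.4]
opening: 0.0114
gripper_force: 30.0
```

send_rows:
  deltas:
    - [[0.0003,0,0],0]
    - [[0.0006,0,0],0]
    - [[0.0009,0,0],0]
    - [[0.0009,0,0],0]
    - [[0.0009,0,0],0]

```text
clock: 29.12
tool_pos: [0.5845, -0.0133, 0.2623]
orientation: [-179.9, -0.0, 0.6]
force: [-2.5, 9.3, 3.7]
opening: 0.0111
gripper_force: 30.0
```

```bash
python3 - <<'E'
from h import *
s=snap('top','t6.png')
o=ctrl.get_obs();print(o['tool_pos'],o['force'])
c=s['color'].astype(int).sum(2)
for k in (275,300,330): print(k,c[192:216,k].tolist())
E
```

```text
[ 0.58442291 -0.01328592  0.26220989] [-1.58472453  9.52475195  3.38270163]
275 [270, 248, 249, 258, 266, 265, 257, 205, 212, 353, 345, 340, 347, 366, 358, 144, 122, 111, 124, 138, 141, 150, 155, 164]
300 [262, 248, 253, 261, 264, 270, 242, 163, 269, 292, 106, 122, 135, 142, 151, 158, 163, 166, 172, 180, 184, 186, 186, 193]
330 [144, 111, 124, 134, 144, 151, 158, 165, 173, 175, 179, 183, 185, 190, 193, 195, 198, 203, 204, 206, 209, 212, 215, 222]
```

send_rows:
  deltas:
    - [[0,0,0],0]
    - [[0,0,0],0]
    - [[0,0,0],0]
    - [[0,0,0],0]
    - [[0,0,0],0]
  gripper: 0.7

```text
clock: 29.58
tool_pos: [0.5845, -0.0151, 0.262]
orientation: [180.0, 0.0, 0.5]
force: [-0.6, 0.1, -0.3]
opening: 0.039
gripper_force: 0.0
```

send_rows:
  deltas:
    - [[0,0,0],0]
    - [[0,0,0],0]
    - [[0,0,-0.02],0]
    - [[0,0,-0.06],0]
    - [[0,0,-0.109],0]

```text
clock: 30.0
tool_pos: [0.5834, -0.0149, 0.3479]
orientation: [179.9, 0.3, 0.5]
force: [0.7, 0.4, -0.4]
opening: 0.0609
gripper_force: 0.0
```

send_rows:
  deltas:
    - [[-0.03,0,-0.01],0]
    - [[-0.07,0,-0.01],0]
    - [[-0.11,0,-0.01],0]
    - [[-0.15,0.02,-0.01],0]
    - [[-0.18,0.03,-0.01],0]

```text
clock: 30.42
tool_pos: [0.4385, -0.0408, 0.3574]
orientation: [-180.0, -0.0, 0.6]
force: [-0.1, -0.6, 0.6]
opening: 0.0616
gripper_force: 0.0
```

```bash
python3 - <<'E'
from h import *
a=cv2.imread('pics/top0.png').astype(int)
s=snap('top','t7.png');S=snap('side','s7.png'); o=ctrl.get_obs();print(o['tool_pos'],o['force'],o['clock'],cam(s)[2])
b=S['color'][:,:,::-1].astype(int); a0=cv2.imread('pics/side0.png').astype(int)
# sub-pixel shift of the handle/door region, before vs after, both cameras
for A,B,(r,c) in [(a0,b,(slice(180,230),slice(300,335))),(a0,b,(slice(190,290),slice(250,320))),(a,s['color'][:,:,::-1].astype(int),(slice(203,233),slice(343,362))),(a0,b,(slice(150,300),slice(180,250)))]:
    g=lambda I:cv2.cvtColor(I[r,c].astype(np.uint8),cv2.COLOR_BGR2GRAY).astype(np.float32)
    print(cv2.phaseCorrelate(g(A),g(B),cv2.createHanningWindow(g(A).shape[::-1],cv2.CV_32F)))
up=lambda I,r,c:cv2.resize(I[r,c].astype(np.uint8),(390,290),interpolation=cv2.INTER_CUBIC)
R_,C_=slice(140,310),slice(170,400)
t=s['color'][:,:,::-1].astype(int);R2,C2=slice(90,310),slice(160,480)
cv2.imwrite('pics/f7.png',np.vstack([np.hstack([up(a0,R_,C_),up(b,R_,C_)]),np.hstack([up(a,R2,C2),up(t,R2,C2)])]))
E
```

```text
[ 0.43772724 -0.04120291  0.35831193] [ 0.38070335 -0.12991126  0.81619256] 30.5167 [0.07456809 0.5575788  1.47424034]
((0.08390463556877847, -0.049990415938928834), 0.9934679894977145)
((0.07388095581963228, -0.06526256918080264), 0.9395858404371473)
((-0.05396150612449624, -0.1411373665650384), 1.0127047606309254)
((-0.037021175695194586, -0.021730625698822337), 0.9783915717513473)
```

View pics/f7.png

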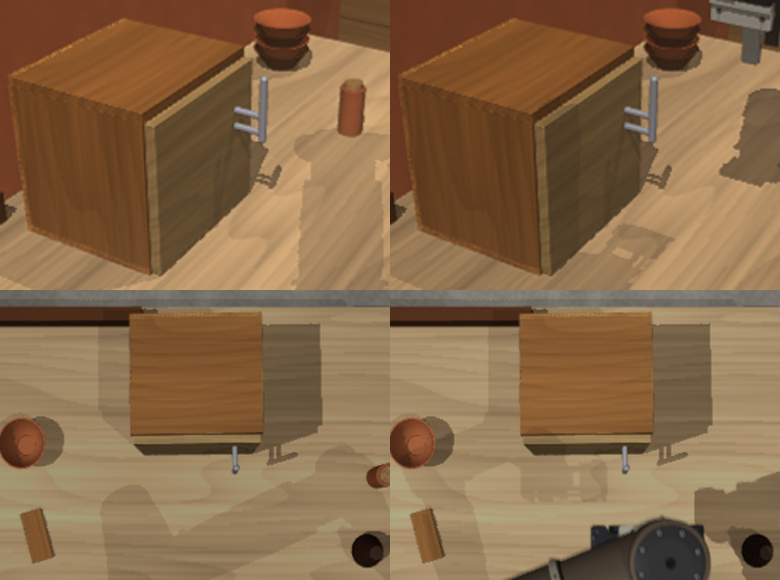

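The left images are from before and the right ones from now. The door and handle are within a fraction of a pixel of where they started, snapped shut. The vase, bowl and rib have not moved, and the arm is clear.

```bash
python3 -c "
from plant import ctrl
print(ctrl.close_job())"
```

```text
the job is handed in; nothing more can be done
None
```

The job is handed in after about 30 s on the clock: the jar stands upright in the door rack, the catch snapped with the door back within about half a millimetre of its original shut position, and the vase, bowl and rib are where they were.

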